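Shut off one heating circuit at the manifold

ROBOT

A 7-joint arm with a two-finger parallel gripper is mounted at the origin on the work surface. World frame = base frame: x ahead of the robot, y to its left, z up, the work surface at z = 0. Lengths are in m, angles in rad, forces in N, time in s.
With the tool pointing down it reaches from about 0.4 to 0.875 m from the base axis. Payload 6.5 kg.
Tool frame: the origin (TCP) lies at the very end of the fingers, on their centre line; the grasp point (between the pads) lies 19 mm behind it; y points along the fingers, z is the direction in which the jaws open and shut, and the axes are right-handed (so a half turn about y gives the same grasp; the last joint's range is limited). The gripper opens to 85 mm and grips with 20 to 120 N. Pads are 22 mm wide; open, the fingers measure 114 mm over their backs; the gripper's body (76 mm by 85 mm) begins 54 mm behind the grasp point. The pads swing forward as they close: fully open they stand 13 mm farther back than shut.
Start: joints at [1.23, 0.536, -0.004, 1.538, 0.003, 1.067, -0.071], TCP at [0.176, -0.626, 0.197] pointing down, gripper open.
Joint ranges: [-2.7, 2.7], [-0.37, 2.16], [-1.27, 1.26], [0.24, 2.4], [-1.31, 4.45], [0.19, 1.91], [-2.76, 2.76]. Speed limits (rad/s): [2.39, 2.39, 3.14, 3.14, 3.14, 3.14, 3.14].

INTERFACE

Orientations are given as a unit quaternion [w, x, y, z].
In Python, from station import env, solver, vision, hand_in, finder, status gives the robot as it stands. Calls block until the motion is done:
- env.move_to(position, orientation): joint-space move of the TCP to a pose.
- env.servo_line(position, ori=None, max_speed=0.15, force_limit=None): straight line of the TCP; ori=None keeps the orientation; max_speed is the mean speed in m/s. With force_limit (N) it stops when the force on the tool has changed by that much, and returns True; else False.
- env.set_joints(angles): joint-space move.
- env.set_gripper(opening, grasp_force=None): finger opening in m; grasp_force is the grip in N (None keeps the last); returns when the fingers have stopped.
- env.sleep(seconds).
- solver.ik(position, orientation): joint angles nearest the present ones, or None.
- vision.read_camera(name): name is "scene" or "top" or "wrist"; returns the picture (400x640x3 uint8, red, green, blue); there is no depth.
- vision.calibration(name): a dict with "fov_y" (degrees; the focal length in pixels is half the picture's height over the tangent of half this angle, whatever the lens; pixels are square), "cx", "cy" (the principal point, pixels), "xyz" and "rotation" of the camera in the world. Camera axes: x right, y down, z forward; pixel columns grow to the right and rows downward; lengths in m; the calibration is good to about 2 mm. A picture is of the moment at which its call begins: read the wrist's pose just before it. calibration takes no time and is no camera call; for the wrist camera it gives the pose at the moment of the call.
A pose or a line that the arm cannot do raises env.MotionError and nothing moves.
- hand_in(): hands the job in, once; it reports no verdict.
Trained networks look in the newest picture that a camera, given by its name, has taken for a name from the list of things; names that differ only in an ending like _2 or _b are one class to them, and where a whole thing is asked for, a point or a joint stands for the part that bears it (a point fixed in the world has none). Each returns a list of dicts, best first, with "conf" (0 to 1); they miss things now and then, are a little off and sometimes report something else, mostly with a low value. They report only what shows in the picture. A call takes as long as a camera call. They do not tell look-alikes from the thing itself.
- finder.recognise(label, camera): "bbox" ([centre column, centre row, width, height] in pixels, round what is visible of it).
- finder.cut_out(label, camera): "pixels" (400x640 bool, what is visible of it) and "bbox" ([centre column, centre row, width, height] in pixels, round what is visible of it).
- finder.tip_of(label, camera): "pixel" ([column, row] in pixels: a listed point, or the origin of a listed thing).
Readings, each from a call of its own:
- status.current_clock(): time.
- status.current_joint_positions(): joint angles.
- status.current_qd(): joint speeds.
- status.current_tau(): joint torques, N m.
- status.current_eef_pos(): TCP position.
- status.current_eef_rot(): TCP orientation.
- status.current_wrist_force(): force on the tool from outside, world axes, zero at the start.
- status.current_wrist_torque(): the same for the moment, N m.
- status.current_opening(): finger opening in m.
Only numpy, scipy, OpenCV 4.12 (cv2) and the standard library are available. Lean on these libraries where they do the work, as an engineer would, in place of code of your own. Each camera call takes 0.05 s, during which the arm holds its last target.

TASK

The heating circuit under the hood with the yellow grip has to be shut off at the manifold. Lift that hood off, stand it upright in the metal tray, and then close the circuit by turning the black inner knob clockwise until you feel it seat, just snug and not forced, because too much turn crushes the rubber seal. Leave the red memory ring around the knob at its setting, disturb nothing else on the worktop, and let go.

Things in the scene. Friction and masses are not known exactly. Their poses are not given: they have to be found in the camera images.
- manifold: Underfloor-heating manifold, fixed. Origin on the worktop below its middle. Steel supply bar (38 mm thick, 340 mm long) along y at x = -55 mm, top 94 mm up, with three valves at y = -90, 0 and 90 mm; any of them may be the one to shut. Return bar at x = +65 mm, blue caps 107 mm high. Valve handles at y = -200 mm (112 mm high), air vents at y = +192 mm (130 mm high).
- knob_grip (a point): Black inner knob of the circuit to shut, under the yellow-gripped hood: an upright wing 30 mm long (this point's x axis), 13 mm thick (its y), 28 mm high. The point lies on its vertical turning axis, 11 mm below the wing's top, 156 mm above the worktop, 22 mm above the flat top of the red ring. With the hood off, nothing within 50 mm is higher than the ring but the two other hoods beyond.
- knob (a joint): Turn of that inner knob (rad), growing clockwise seen from above (closing). Turns with a steady friction of 0.08 N m, stays where left; starts between 0.05 and 0.25. It meets its rubber seal somewhere between 0.45 and 1.45, differently each time, not to be seen. At 0 the wing points 2.3 rad counter-clockwise from the manifold's x axis.
- valve: The supply valve that carries the inner knob and the red ring, fixed; origin on its axis, 93 mm above the worktop. In it a cam under the knob, 13.5 mm off the axis, meets a rubber seal; from there each 0.03 rad more adds 0.09 N m to the free-turning torque (felt standing still it is less, friction carries part). It is tight from 0.05 N m more on, crushed at 0.32 N m more. Let go, it holds 0.08 N m of it.
- ring_mark (a point): White pointer on the red memory ring, the outer knob of the pair: 37 mm in diameter, 13 mm thick, concentric with the inner knob and directly below it. The point is on the ring's top face, 16.5 mm from the axis. The ring turns easily (0.03 N m) and keeps the circuit's setting, which varies.
- hood_grip (a point): Point on the yellow round grip (20 mm in diameter, 26 mm high) on top of the see-through hood (51 mm in diameter, 56 mm high without grip, open below, 50 g) over the circuit to shut: on the axis, 5 mm below the very top, 21 mm above the hood's flat top, 77 mm above its lower rim. The hood rests loosely on the valve's flange, rim 119 mm above the worktop, 4 mm clear of the ring; lift it straight up 55 mm to clear the knob.
- hood_b_grip (a point): Same point on the green grip of another circuit's hood, same sizes; stays in place.
- hood_c_grip (a point): Same point on the orange grip of the third circuit's hood, same sizes; stays in place.
- tray: Empty aluminium tray fixed on the worktop, 130 mm (its x) by 170 mm (its y), rim 28 mm high, walls and floor 4 mm thick. Origin in the middle of its underside. It lies between robot and manifold, to the left or to the right.
- case: Closed blue case of small fittings, 120 x 160 mm, 36 mm high, fixed, on the other side from the tray. Origin in the middle of its underside.
- sprayer_mid (a point): Trigger spray bottle, white with blue head, 72 mm in diameter, 230 mm high; point half-way up. Bystander.
- detergent_mid (a point): White detergent bottle, 80 mm in diameter, 210 mm high; point half-way up. Bystander.
- tape_mid (a point): Roll of white tape lying flat, 90 mm in diameter, 25 mm high; point in its middle. Bystander.
- wrench_grip (a point): Wrench lying flat; point on its handle. Bystander.
- screwdriver_grip (a point): Screwdriver lying flat; point on its handle. Bystander.
There are look-alikes about, which are no part of the job. What is shaped like the part that bears hood_grip but purple or turquoise is not meant.

How it is judged:
By the outcome, as a careful person would: the job done as asked, in the order asked, and still so for the second after the job is handed in, with the robot touching nothing.
It also fails if it takes over 72 s, if anything falls off the work surface, if the arm or the gripper's body presses on something with over 40 N, if the wrist force passes 120 N, or if a joint passes its speed limit or range.

## Working session

There is one attempt and no reset: what is moved stays moved. The work goes in short steps, each a Python script; the robot and the scene stay as the last script left them, time stands still between calls to the robot, and variables do not carry over. Pictures are saved under pics/ and viewed, and the job is handed in when it is done.

```bash
ls -la; mkdir -p pics
cat > h.py <<'E'
import numpy as np, cv2, json
from station import env, solver, vision, hand_in, finder, status
def save(img,name,crop=None,scale=1):
    im=img[...,::-1]
    if crop: x0,y0,x1,y1=crop; im=im[y0:y1,x0:x1]
    if scale!=1: im=cv2.resize(im,None,fx=scale,fy=scale,interpolation=cv2.INTER_CUBIC)
    cv2.imwrite('pics/'+name+'.png',im)
def ray(c,px):
    f=200/np.tan(np.radians(c['fov_y'])/2)
    d=np.array([(px[0]-c['cx'])/f,(px[1]-c['cy'])/f,1.0])
    R=rot(c); d=R@d
    return np.array(c['xyz']),d/np.linalg.norm(d)
def rot(c):
    r=np.array(c['rotation'],float)
    if r.shape==(3,3): return r
    from scipy.spatial.transform import Rotation as Ro
    return Ro.from_quat([r[1],r[2],r[3],r[0]]).as_matrix()
def atz(c,px,z):
    o,d=ray(c,px); return o+d*(z-o[2])/d[2]
def tri(rs):
    A=0;b=0
    for o,d in rs:
        P=np.eye(3)-np.outer(d,d);A=A+P;b=b+P@o
    x=np.linalg.solve(A,b); return x,[np.linalg.norm((np.eye(3)-np.outer(d,d))@(x-o)) for o,d in rs]
def proj(c,p):
    f=200/np.tan(np.radians(c['fov_y'])/2)
    v=rot(c).T@(np.array(p)-np.array(c['xyz'])); return np.array([c['cx']+f*v[0]/v[2],c['cy']+f*v[1]/v[2]])
E
python3 - <<'E'
from h import *
for n in ['scene','top','wrist']:
    c=vision.calibration(n); print(n,c)
    im=vision.read_camera(n); save(im,n+'0')
for n in ['scene','top']:
  for l in ['manifold','hood_grip','tray','case','ring_mark','knob_grip','valve']:
    r=finder.tip_of(l,n); print(n,l,[(np.round(x['pixel'],1).tolist(),round(x['conf'],2)) for x in r][:6])
print(status.current_clock(),status.current_eef_rot())
E
```

```text
total 12
drwxr-xr-x  3 agent agent 4096 Dec  7 04:43 .
drwxr-xr-x 23 root  root  4096 Dec  7 04:43 ..
drwxr-xr-x  2 agent agent 4096 Dec  7 04:43 pics
scene {'fov_y': 48.743288601688505, 'cx': 323.2490383508494, 'cy': 197.42770134603097, 'xyz': array([ 1.06731186, -0.72351224,  0.85011116]), 'rotation': array([-0.41523134,  0.86765453,  0.24865277, -0.11371169])}
top {'fov_y': 44.117139797557584, 'cx': 324.4209897099629, 'cy': 200.09158571347808, 'xyz': array([0.49486649, 0.01179308, 1.33280185]), 'rotation': array([ 0.02840559, -0.7015048 ,  0.71153572, -0.02830295])}
wrist {'fov_y': 60.54485754902826, 'cx': 317.7172848182807, 'cy': 202.95234199605883, 'xyz': array([ 0.23940564, -0.6081374 ,  0.37343114]), 'rotation': array([ 0.10597602,  0.79034835, -0.59800229, -0.08069591])}
scene manifold [([336.9, 243.1], 0.9)]
scene hood_grip [([295.5, 192.0], 0.94), ([369.5, 284.6], 0.89), ([233.9, 296.8], 0.83), ([390.5, 261.9], 0.71), ([282.2, 188.0], 0.7)]
scene tray [([215.7, 255.0], 0.89)]
scene case [([297.2, 179.1], 0.6), ([344.0, 161.3], 0.38)]
scene ring_mark []
scene knob_grip []
scene valve [([299.7, 224.4], 0.68)]
top manifold []
top hood_grip [([302.1, 257.4], 0.81), ([450.1, 199.9], 0.68), ([336.7, 110.5], 0.64), ([369.6, 110.9], 0.63), ([353.0, 200.1], 0.57)]
top tray [([392.8, 273.5], 0.9)]
top case [([250.6, 279.9], 0.65)]
top ring_mark []
top knob_grip []
top valve [([334.6, 277.7], 0.53)]
0.85 [-0.0968488   0.09688074 -0.70043647  0.70044499]
```

View pics/scene0.png

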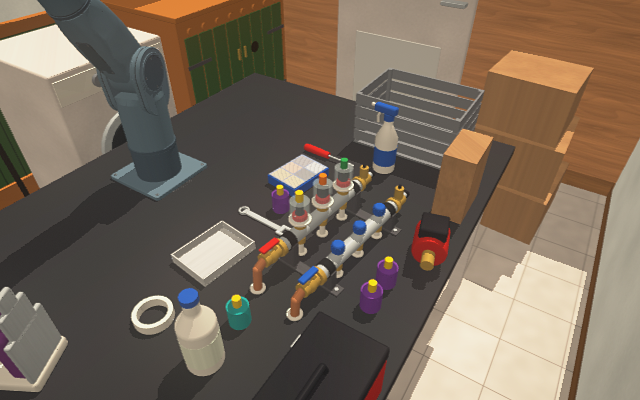

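View pics/top0.png

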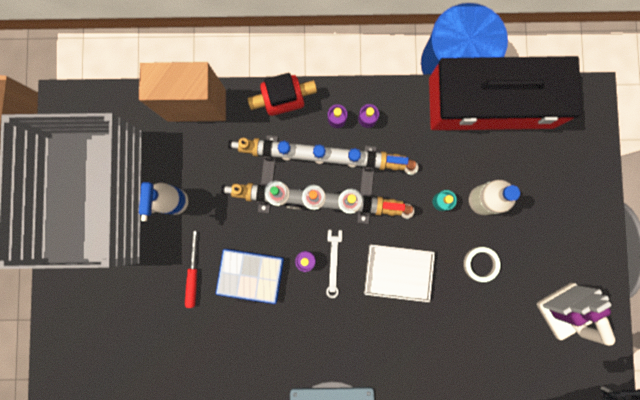

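View pics/wrist0.png

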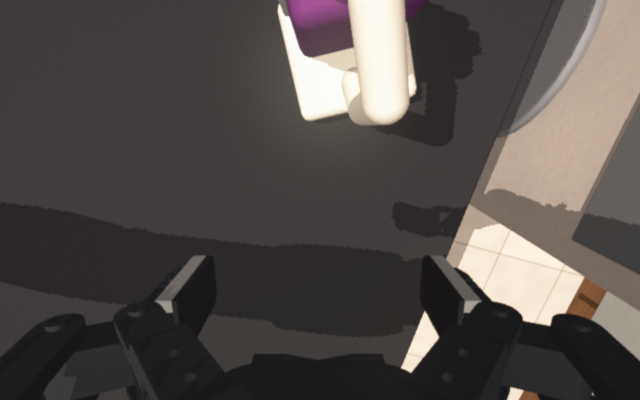

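Top view: the yellow grips are at (353,200), a see-through hood on the manifold, plus three on purple bodies at (305,261), (337,114) and (369,114), and one on turquoise at (446,200). Scene view: the matching hood is at (299,195). The green (275,191) and orange (314,195) hoods stay. The choice is (353,200) in the top view; I'll check it in a crop and triangulate.

Run:
```python
from h import *
ims={};cs={}
for n in ['scene','top']:
    cs[n]=vision.calibration(n); ims[n]=vision.read_camera(n)
save(ims['scene'],'c_scene',(250,140,420,270),4); save(ims['top'],'c_top',(210,130,430,230),3)
def blob(n,box,lo,hi):
    x0,y0,x1,y1=box; hsv=cv2.cvtColor(ims[n],cv2.COLOR_RGB2HSV)
    m=cv2.inRange(hsv,lo,hi); z=np.zeros_like(m); z[y0:y1,x0:x1]=m[y0:y1,x0:x1]
    ys,xs=np.nonzero(z); return xs.mean(),ys.mean(),len(xs),(xs.min(),xs.max(),ys.min(),ys.max())
Y=((22,120,120),(35,255,255));G=((45,80,60),(85,255,255));O=((5,120,120),(19,255,255))
for nm,C,bs,bt in [('yellow',Y,(285,180,315,215),(340,188,366,212)),('green',G,(330,150,360,180),(262,178,290,205)),('orange',O,(310,165,335,195),(300,182,328,208))]:
    s=blob('scene',bs,*C); t=blob('top',bt,*C); print(nm,s,t)
    p,e=tri([ray(cs['scene'],s[:2]),ray(cs['top'],t[:2])]); print(p,e, atz(cs['top'],t[:2],.196),atz(cs['scene'],s[:2],.190))
for l in ['tray','case','tape_mid','wrench_grip','screwdriver_grip','detergent_mid','sprayer_mid']:
  for n in ['top']:
    r=finder.tip_of(l,n)
    print(l,[(np.round(x['pixel'],1).tolist(),round(x['conf'],2),np.round(atz(cs[n],x['pixel'],.0),3)) for x in r][:2])
for px in [(368,248),(433,248),(432,300),(367,296)]: print(atz(cs['top'],px,.028))
print(status.current_clock())
```

```text
yellow (np.float64(298.7317073170732), np.float64(195.5487804878049), 82, (np.int64(295), np.int64(303), np.int64(190), np.int64(202))) (np.float64(351.20338983050846), np.float64(198.45762711864407), 59, (np.int64(347), np.int64(355), np.int64(195), np.int64(202)))
[ 0.58972852 -0.05105437  0.18881634] [np.float64(3.761044553069223e-05), np.float64(3.76104455308081e-05)] [ 0.5891628  -0.05063735  0.196     ] [ 0.59055426 -0.05228182  0.19      ]
green (np.float64(343.71830985915494), np.float64(162.40845070422534), 71, (np.int64(341), np.int64(347), np.int64(157), np.int64(168))) (np.float64(274.23214285714283), np.float64(190.39285714285714), 56, (np.int64(270), np.int64(278), np.int64(187), np.int64(194)))
[0.61127804 0.12794957 0.18890291] [np.float64(0.0001563713682569895), np.float64(0.0001563713682570067)] [0.61042556 0.12714133 0.196     ] [0.61214829 0.12665063 0.19      ]
orange (np.float64(322.2988505747126), np.float64(178.35632183908046), 87, (np.int64(319), np.int64(326), np.int64(173), np.int64(184))) (np.float64(312.7936507936508), np.float64(194.20634920634922), 63, 
[... 279 characters left out ...]
06, -0.178,  0.   ]))]
case [([250.8, 276.3], 0.86, array([0.4  , 0.211, 0.   ]))]
tape_mid [([476.3, 265.3], 0.93, array([ 0.421, -0.393,  0.   ])), ([351.8, 203.3], 0.43, array([ 0.592, -0.063,  0.   ]))]
wrench_grip [([335.7, 278.9], 0.82, array([ 0.39 , -0.016,  0.   ]))]
screwdriver_grip [([193.3, 279.4], 0.92, array([0.394, 0.365, 0.   ]))]
detergent_mid [([497.5, 198.4], 0.79, array([ 0.6  , -0.458,  0.   ])), ([481.4, 265.2], 0.61, array([ 0.421, -0.407,  0.   ]))]
sprayer_mid [([160.5, 195.4], 0.69, array([0.621, 0.456, 0.   ]))]
[ 0.47166636 -0.10163463  0.028     ]
[ 0.46924535 -0.27263577  0.028     ]
[ 0.33426249 -0.26573314  0.028     ]
[ 0.34695952 -0.09637348  0.028     ]
1.3
```

View pics/c_scene.png

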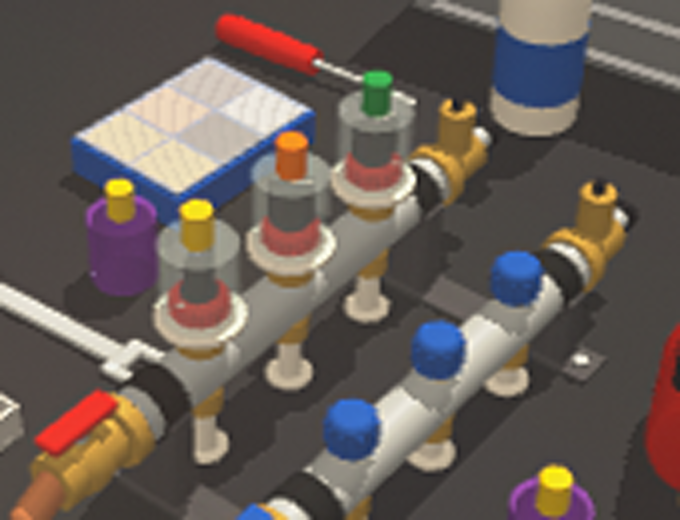

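View pics/c_top.png

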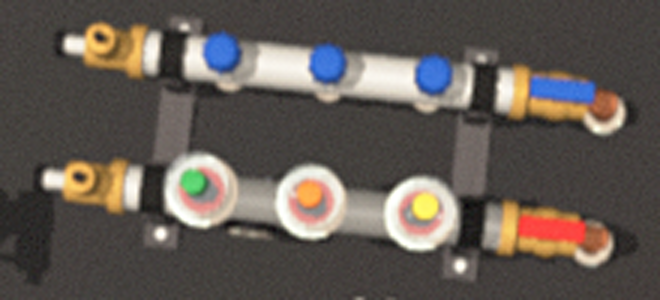

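The crops confirm it: the yellow-gripped see-through hood is at the red-handle end of the supply bar, valve axis ≈(0.590,−0.051), manifold yaw ≈−0.12. The tray centre is ≈(0.406,−0.184). I'll check IK, then hover.

```bash
cat >> h.py <<'E'
from scipy.spatial.transform import Rotation as Ro
def quat(a):
    y=np.array([0,0,-1.]); z=np.array([np.cos(a),np.sin(a),0]); x=np.cross(y,z)
    q=Ro.from_matrix(np.stack([x,y,z],1)).as_quat(); return np.array([q[3],q[0],q[1],q[2]])
def jawang(q):
    R=Ro.from_quat([q[1],q[2],q[3],q[0]]).as_matrix(); return np.arctan2(R[1,2],R[0,2]), R[:,1]
E
python3 - <<'E'
from h import *
print(jawang(status.current_eef_rot()), status.current_clock())
def J(p,a):
    r=solver.ik(p,quat(a)); return None if r is None else np.round(r,2)
for a in [-.12,-.12+np.pi]:
    for p in [(.59,-.051,.30),(.59,-.051,.178),(.406,-.184,.27),(.406,-.184,.06)]: print(a,p,J(p,a))
for a in np.arange(-3,3.2,.4): print(round(a,2),J((.59,-.051,.14),a))
print(J((.176,-.626,.36),jawang(status.current_eef_rot())[0]))
E
```

```text
(np.float64(-1.296035819111907), array([-3.70848685e-05,  2.53784295e-05, -9.99999999e-01])) 1.3
-0.12 (0.59, -0.051, 0.3) [ 0.45  0.41 -0.6   1.55  0.24  1.26 -0.31]
-0.12 (0.59, -0.051, 0.178) [ 0.42  0.52 -0.57  1.69  0.32  1.02 -0.37]
-0.12 (0.406, -0.184, 0.27) [ 0.77  0.13 -0.49  1.94  0.07  1.09  0.14]
-0.12 (0.406, -0.184, 0.06) [ 0.66  0.46 -0.4   2.14  0.31  0.6  -0.08]
3.021592653589793 (0.59, -0.051, 0.3) [ 0.73  0.56 -1.07  1.53  0.5   1.35  2.64]
3.021592653589793 (0.59, -0.051, 0.178) [ 0.73  0.71 -1.07  1.67  0.67  1.17  2.51]
3.021592653589793 (0.406, -0.184, 0.27) [-0.66  0.14  1.1   2.   -0.14  1.08 -2.76]
3.021592653589793 (0.406, -0.184, 0.06) [ 0.13  0.43  0.24  2.17 -0.19  0.56 -2.76]
-3.0 [-0.7   0.78  1.09  1.79 -0.79  1.08 -2.32]
-2.6 [ 0.04  0.51 -0.04  1.75  0.02  0.89 -2.61]
-2.2 [ 0.12  0.51 -0.15  1.74  0.09  0.9  -2.27]
-1.8 [ 0.18  0.52 -0.23  1.74  0.14  0.91 -1.91]
-1.4 [ 0.23  0.52 -0.3   1.73  0.19  0.91 -1.55]
-1.0 [ 0.29  0.53 -0.38  1.73  0.24  0.92 -1.18]
-0.6 [ 0.34  0.55 -0.46  1.73  0.29  0.93 -0.83]
-0.2 [ 0.4   0.57 -0.54  1.72  0.34  0.95 -0.47]
0.2 [ 0.44  0.58 -0.6   1.72  0.39  0.96 -0.1 ]
0.6 [ 0.49  0.6  -0.66  1.72  0.43  0.98  0.26]
1.0 [ 0.53  0.61 -0.72  1.71  0.47  0.99  0.63]
1.4 [ 0.54  0.62 -0.74  1.71  0.49  1.    1.02]
1.8 [ 0.57  0.64 -0.79  1.71  0.52  1.01  1.39]
2.2 [ 0.73  0.77 -1.08  1.7   0.74  1.13  1.63]
2.6 [ 0.73  0.77 -1.08  1.7   0.74  1.13  2.03]
3.0 [ 0.73  0.77 -1.08  1.7   0.74  1.13  2.43]
[ 1.22  0.43  0.01  1.32 -0.    1.39 -0.07]
```

Run:
```python
from h import *
a0=jawang(status.current_eef_rot())[0]
p=status.current_eef_pos()
env.servo_line([p[0],p[1],.36],max_speed=.25)
env.move_to([.59,-.051,.30],quat(-.12))
env.set_gripper(.05)
c=vision.calibration('wrist'); im=vision.read_camera('wrist'); save(im,'w1')
print(c['xyz'],rot(c)); print(proj(c,[.59,-.051,.2]))
hsv=cv2.cvtColor(im,cv2.COLOR_RGB2HSV); m=cv2.inRange(hsv,(22,120,120),(35,255,255))
n,l,s,ce=cv2.connectedComponentsWithStats(m)
for i in range(1,n):
    if s[i,4]>50: print(s[i],ce[i],atz(c,ce[i],.2))
print(status.current_eef_pos(),status.current_clock(),status.current_wrist_force(),status.current_wrist_torque())
```

```text
[0.59699277 0.01413847 0.47674472] [[ 9.92841220e-01 -1.15151779e-01 -3.17234815e-02]
 [-1.19441557e-01 -9.57539207e-01 -2.62397374e-01]
 [-1.60953036e-04  2.64308031e-01 -9.64438302e-01]]
[318.78066536 190.93546631]
[161  72  18  18 256] [169.58203125  80.33984375] [0.48729337 0.04860808 0.2       ]
[514 113  19  17 233] [522.80686695 120.80257511] [ 0.75588315 -0.01394609  0.2       ]
[306 181  23  23 413] [317.18644068 192.00968523] [ 0.58857728 -0.0517514   0.2       ]
[512 185  18  16 206] [520.14563107 192.84951456] [ 0.75587887 -0.07259393  0.2       ]
[ 0.59001022 -0.05100611  0.30001145] 5.1083 [-0.059315  -0.634536   0.8212638] [ 0.00687167 -0.05329109  0.00074885]
```

View pics/w1.png

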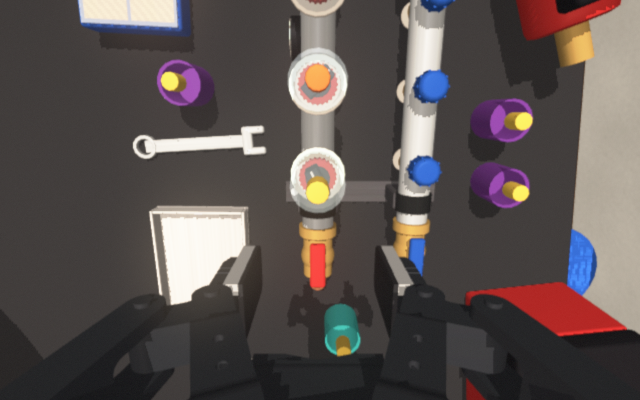

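The wrist view shows the yellow grip at (317,192), which gives (0.589,−0.052). That agrees with the triangulation to within 1–2 mm, so I'll grasp and lift.

Run:
```python
from h import *
X=[.5893,-.0514]
print(env.servo_line(X+[.179],max_speed=.12,force_limit=6))
f0=status.current_wrist_force(); print(status.current_eef_pos(),f0)
env.set_gripper(.01,grasp_force=25)
print('open',status.current_opening(),status.current_wrist_force()-f0)
env.servo_line(X+[.26],max_speed=.1)
print('open',status.current_opening(),status.current_wrist_force()-f0,status.current_clock())
save(vision.read_camera('scene'),'s2',(230,120,420,270),4)
```

```text
False
[ 0.58996405 -0.05130821  0.17981601] [0.34255672 1.00721027 0.00154912]
open 0.010111538361201182 [-0.05753687  0.03839838 -0.09721502]
open 0.009985206103821665 [-1.64150042 -1.17809081  0.17494979] 7.6917
```

View pics/s2.png

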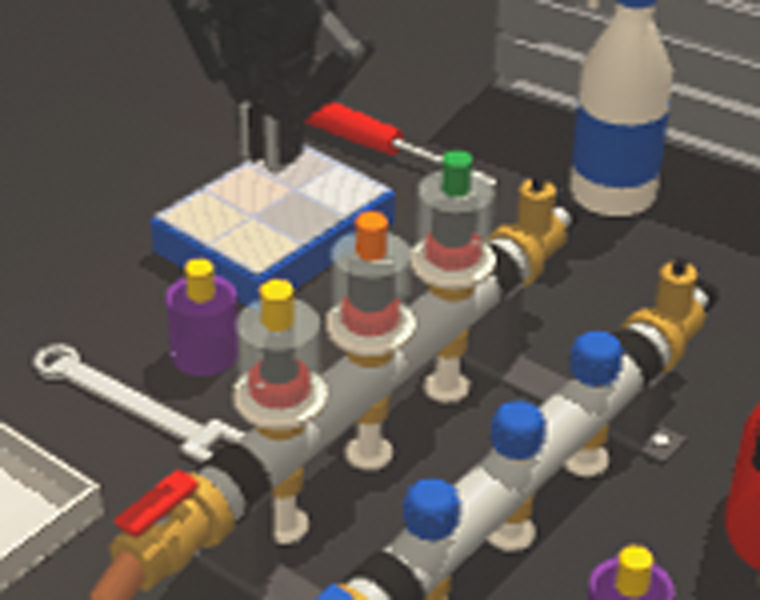

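The grasp missed: the gripper closed to 10 mm on nothing and the hood stayed in place. I'll find out why before trying again.

Run:
```python
from h import *
c=vision.calibration('scene'); 
p=status.current_eef_pos(); print(p,jawang(status.current_eef_rot()),proj(c,p),proj(c,[p[0],p[1],p[2]+.019]),proj(c,[.5893,-.0514,.196]))
ct=vision.calibration('top'); print(proj(ct,p))
im=vision.read_camera('scene'); save(im,'s3',(250,90,350,240),4)
it=vision.read_camera('top'); save(it,'t3',(280,120,420,240),5)
w=vision.read_camera('wrist'); save(w,'w3')
```

```text
[ 0.58873819 -0.05148774  0.25912855] (np.float64(-0.11996148237606931), array([-1.54145580e-03,  5.51466308e-05, -9.99998810e-01])) [297.49257027 171.56982925] [297.26141021 164.73839564] [298.43892998 193.21085946]
[353.13942774 196.23391262]
```

View pics/s3.png

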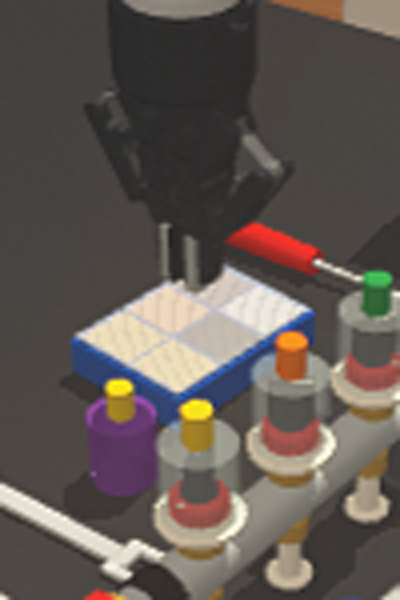

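View pics/w3.png

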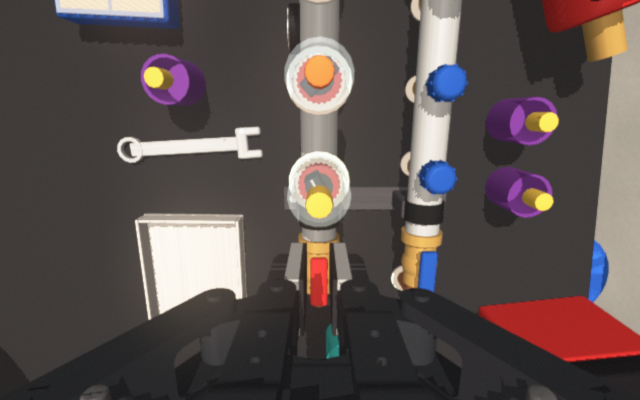

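View pics/t3.png

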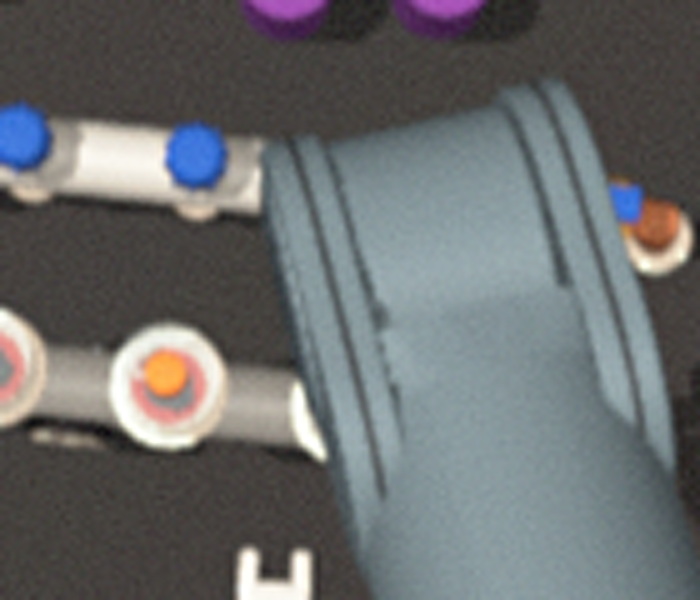

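Run:
```python
from h import *
c=vision.calibration('wrist'); p=status.current_eef_pos(); w=vision.read_camera('wrist')
for d in [0,.013,.019,.03,.04]:
  for s in (-1,1):
    a=-.12; q=p+np.array([np.cos(a)*.005*s,np.sin(a)*.005*s,d]); print(d,s,proj(c,q), proj(vision.calibration('scene'),q))
save(w,'w4',(240,200,400,320),5)
r=finder.tip_of('hood_grip','wrist');print([(x['pixel'],x['conf']) for x in r])
env.set_gripper(.05)
w=vision.read_camera('wrist'); save(w,'w5',(220,200,420,320),4)
for d in [0,.013,.019,.03,.04]:
  for s in (-1,1):
    a=-.12; q=p+np.array([np.cos(a)*.025*s,np.sin(a)*.025*s,d]); print(d,s,proj(c,q))
print(status.current_clock())
```

```text
0 -1 [310.19625061 233.08607166] [295.94267059 170.69548429]
0 1 [328.44325994 233.10186954] [299.23219554 172.311033  ]
0.013 -1 [309.62431496 241.95906842] [295.77284324 166.04218076]
0.013 1 [329.17683722 241.97659002] [299.08844698 167.64859732]
0.019 -1 [309.33180025 246.49713508] [295.69352576 163.86886577]
0.019 1 [329.55202557 246.5155689 ] [299.02130572 165.47089338]
0.03 -1 [308.74017201 255.67564239] [295.54654649 159.84160409]
0.03 1 [330.31087137 255.6959846 ] [298.89688317 161.43529041]
0.04 -1 [308.12932068 265.15237611] [295.41114254 156.13150864]
0.04 1 [331.0943808 265.1747777] [298.78225211 157.71727102]
[([545.4, 122.2], 0.91), ([317.6, 205.1], 0.88), ([158.2, 76.6], 0.67), ([539.7, 198.3], 0.58)]
0 -1 [273.70906355 233.05448181]
0 1 [364.94411237 233.13347123]
0.013 -1 [270.52711451 241.92403226]
0.013 1 [368.28972842 242.01164025]
0.019 -1 [268.8997385  246.46027509]
0.019 1 [370.00086801 246.55244419]
0.03 -1 [265.60832004 255.63496698]
0.03 1 [373.46182038 255.73667802]
0.04 -1 [262.21002119 265.10758348]
0.04 1 [377.03532605 265.21959145]
8.5083
```

View pics/w4.png

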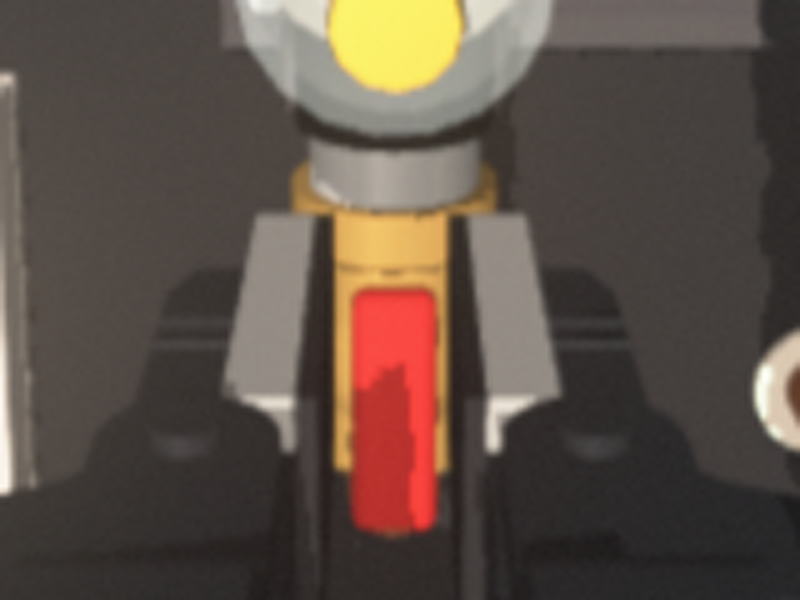

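View pics/w5.png

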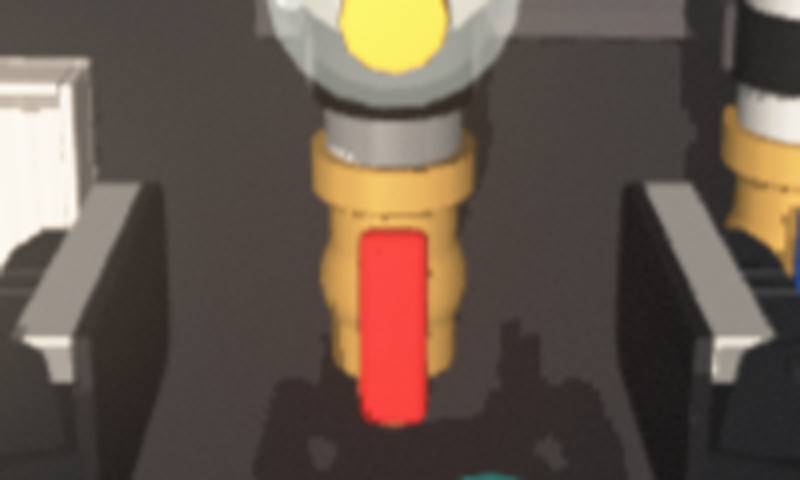

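Run:
```python
from h import *
s=vision.read_camera('scene'); save(s,'s6',(260,110,340,170),10)
print(status.current_eef_pos(),status.current_opening(),status.current_clock())
```

```text
[ 0.58931601 -0.05139622  0.26004096] 0.04996463241565554 8.5583
```

View pics/s6.png

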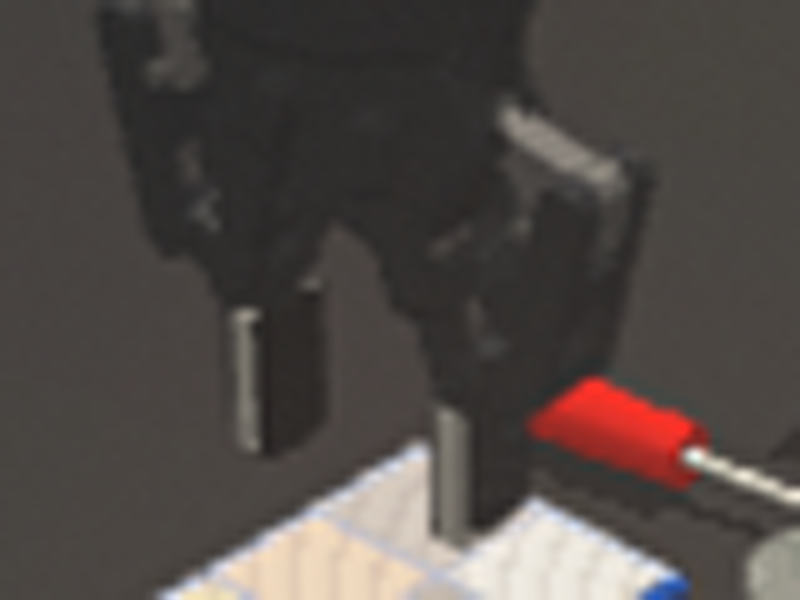

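Run:
```python
from h import *
from scipy.optimize import least_squares
p=status.current_eef_pos(); a=-.12; j=np.array([np.cos(a),np.sin(a),0]); t=np.array([-np.sin(a),np.cos(a),0])
cs=vision.calibration('scene'); cw=vision.calibration('wrist')
px_s={( -1,-1):(286.2,155.5),(-1,1):(292.5,153.0)}
px_w={(-1,1):(255,245.8),(1,1):(381,245.8)}
def P(v,k): return p+v[0]*j*0+k[0]*j*v[3]+t*(v[1]+k[1]*.011)+np.array([0,0,v[2]])
def r(v):
    e=[]
    for k,u in px_s.items(): e+=list((proj(cs,P(v,k))-u)*2)
    for k,u in px_w.items(): e+=list(proj(cw,P(v,k))-u)
    return e+[ (v[0])]
s=least_squares(r,[0,0,.02,.025]); print(s.x,np.round(s.fun,1))
for d in(0,.01,.02,.03,.04): print(d,proj(cs,P([0,0,d,.025],(-1,-1))),proj(cs,P([0,0,d,.025],(-1,1))),proj(cw,P([0,0,d,.025],(-1,1))))
```

```text
[ 0.         -0.0022712   0.03834395  0.02679812] [-3.7  0.3 -3.2 -3.   2.9 -0.8  0.6 -0.8  0. ]
0 [286.37426337 169.44374521] [292.74290956 165.2109131 ] [273.02237697 213.88218663]
0.01 [286.18453052 165.87135216] [292.59484299 161.65941162] [270.55950639 219.65258318]
0.02 [285.99241765 162.25414681] [292.44494361 158.06394876] [267.80970323 226.09525001]
0.03 [285.7978797  158.59128067] [292.29317719 154.4237032 ] [264.71972303 233.33493656]
0.04 [285.60087045 154.88188366] [292.13950862 150.73783301] [261.22227904 241.5292927 ]
```

The images show the real fingertips about 28 mm (opening 10 mm) to 37 mm (opening 50 mm) behind the reported TCP. That is why the first grasp closed above the grip. I'll measure the offset by touching the hood's flat top lightly with a narrow opening, then grasp.

Run:
```python
from h import *
X=[.5893,-.0514]
env.set_gripper(.030)
env.servo_line(X+[.185],max_speed=.12)
f0=status.current_wrist_force()
h=env.servo_line(X+[.130],max_speed=.03,force_limit=4)
p=status.current_eef_pos(); print(h,p,status.current_wrist_force()-f0,status.current_clock())
save(vision.read_camera('scene'),'s7',(260,130,340,220),6)
save(vision.read_camera('wrist'),'w7')
```

```text
True [ 0.58932003 -0.05135835  0.14084631] [-0.69260889  0.53718334  5.246796  ] 11.0
```

View pics/s7.png

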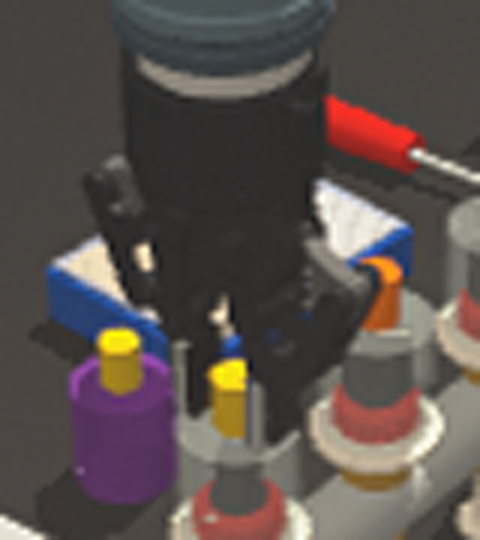

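View pics/w7.png

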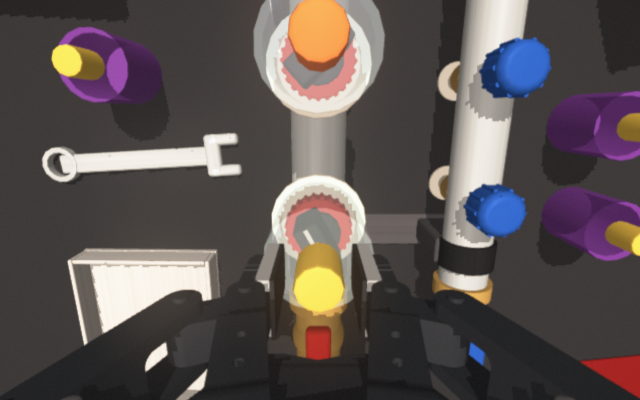

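Contact came at TCP z=0.141 with the grip centred between the pads (column 319), so the tips sit about 34 mm behind the TCP. I'll back off a little, close and lift.

Run:
```python
from h import *
X=[.5893,-.0514]
env.servo_line(X+[.1455],max_speed=.05)
f0=status.current_wrist_force()
env.set_gripper(.01,grasp_force=30)
print('open',status.current_opening(),status.current_wrist_force()-f0,status.current_eef_pos())
env.servo_line(X+[.225],max_speed=.1)
print('open',status.current_opening(),status.current_wrist_force()-f0,status.current_eef_pos(),status.current_clock())
save(vision.read_camera('scene'),'s8',(230,100,370,230),5)
save(vision.read_camera('wrist'),'w8')
```

```text
open 0.01917492482803254 [-0.59675644 -0.28157895  1.22452176] [ 0.58932025 -0.05144781  0.14544725]
open 0.0187763503544435 [-0.87113578  0.09173029 -1.07471687] [ 0.58872943 -0.05149961  0.22426425] 12.5417
```

View pics/s8.png

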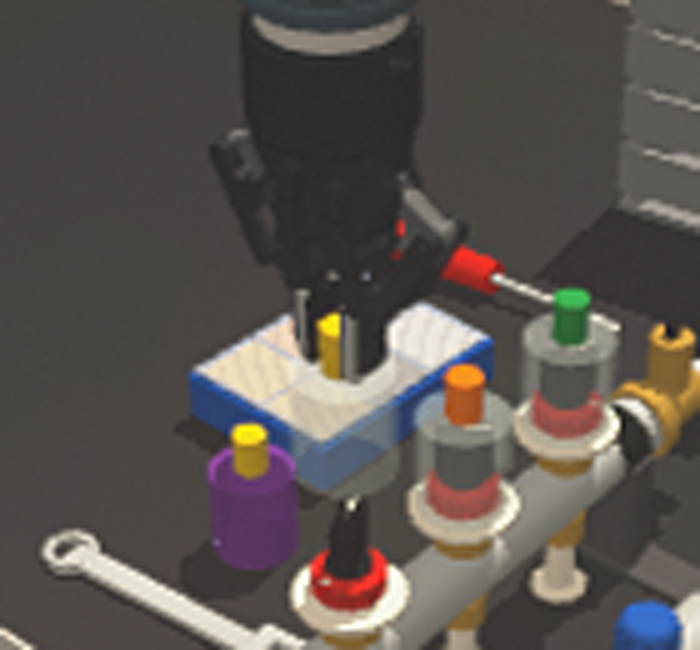

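View pics/w8.png

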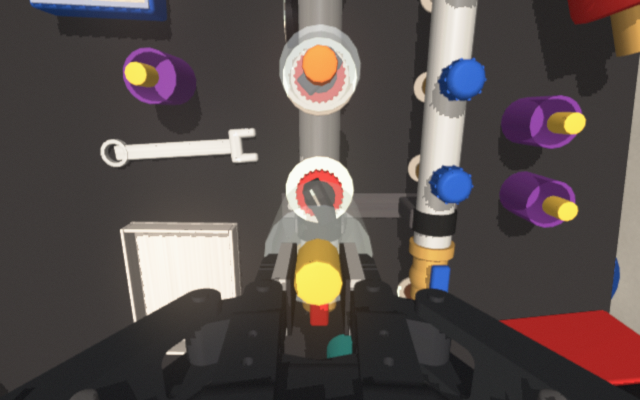

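The hood is held and clear of the knob (black wing at (350,540) in the crop). Now to the tray.

Run:
```python
from h import *
T=[.406,-.184]
print(solver.ik(T+[.025],quat(-.12)))
env.servo_line(T+[.19],max_speed=.2)
env.servo_line(T+[.055],max_speed=.12)
f0=status.current_wrist_force()
h=env.servo_line(T+[.024],max_speed=.03,force_limit=3)
print(h,status.current_eef_pos(),status.current_wrist_force()-f0,status.current_clock())
save(vision.read_camera('scene'),'s9',(150,180,330,320),4)
```

```text
[ 0.7176266   0.54474294 -0.47567154  2.15000213  0.47308441  0.54780623
 -0.22930277]
True [ 0.40587236 -0.18390504  0.03000039] [ 0.13163232 -0.74806283  2.79992294] 15.9917
```

View pics/s9.png

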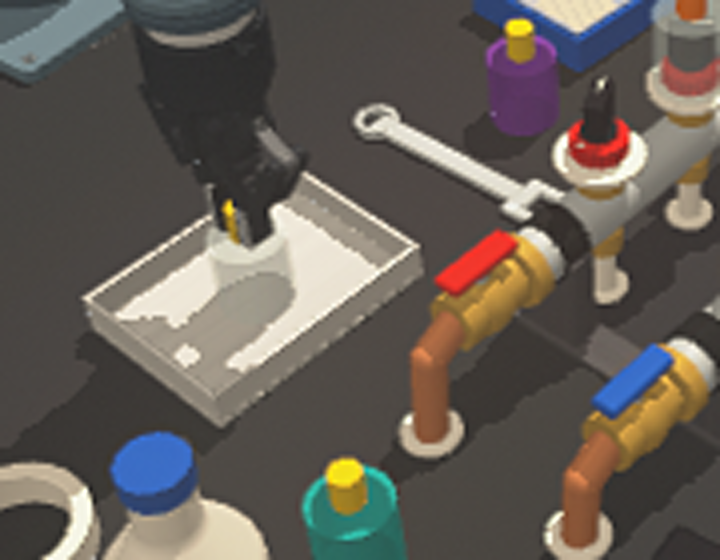

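Floor contact came at z=0.030, just where expected. I'll release, rise and look at the knob.

Run:
```python
from h import *
T=[.406,-.184]
env.set_gripper(.045)
env.servo_line(T+[.15],max_speed=.15)
env.servo_line([.5893,-.0514,.20],quat(.45),max_speed=.2)
p=status.current_eef_pos(); c=vision.calibration('wrist'); w=vision.read_camera('wrist'); save(w,'w10')
save(w,'w10c',(240,120,400,280),5)
for l in ['knob_grip','ring_mark','valve','hood_grip']:
    r=finder.tip_of(l,'wrist'); print(l,[(np.round(x['pixel'],1),round(x['conf'],2)) for x in r][:4])
print(p,proj(c,[.5893,-.0514,.167]),proj(c,[.5893,-.0514,.134]))
save(vision.read_camera('scene'),'s10',(150,140,350,290),4)
np.save('c10.npy',c,allow_pickle=True)
print(status.current_clock())
```

```text
knob_grip [(array([321.7, 211.2]), 0.82), (array([307.9, 216.6]), 0.37)]
ring_mark []
valve [(array([319.2, 191.4]), 0.62)]
hood_grip [(array([557.6, 266.6]), 0.78), (array([ 78.7, 227.7]), 0.67)]
[ 0.58854698 -0.0521824   0.19959713] [321.5791998  215.75633118] [321.17663028 202.23905489]
18.9667
```

View pics/s10.png

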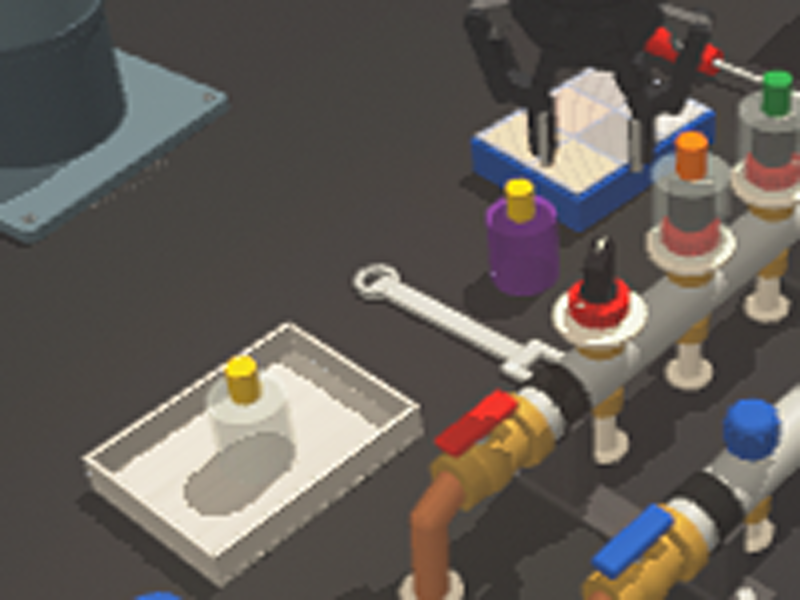

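View pics/w10c.png

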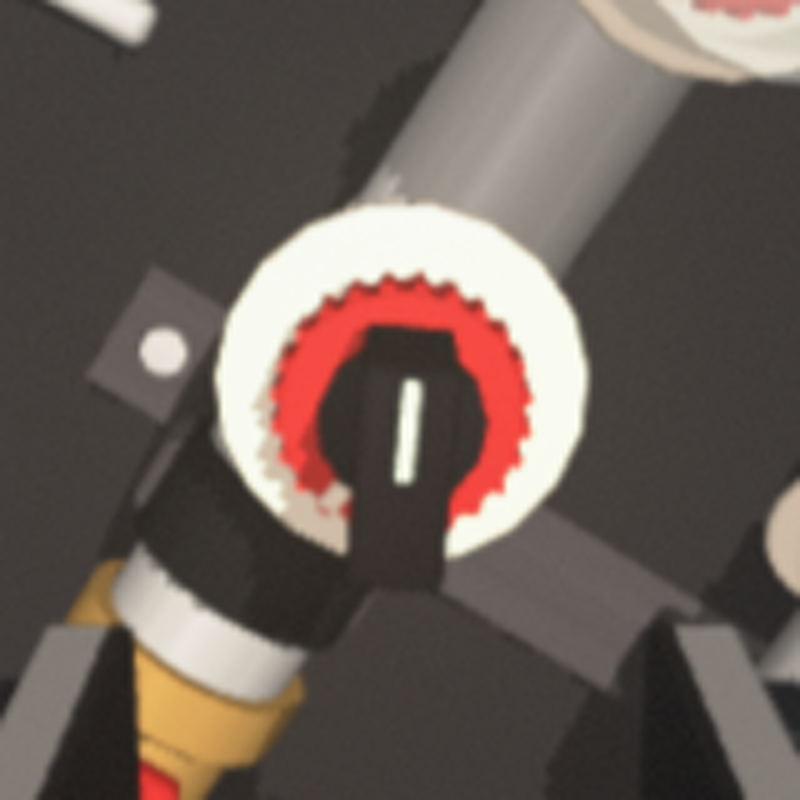

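View pics/w10.png

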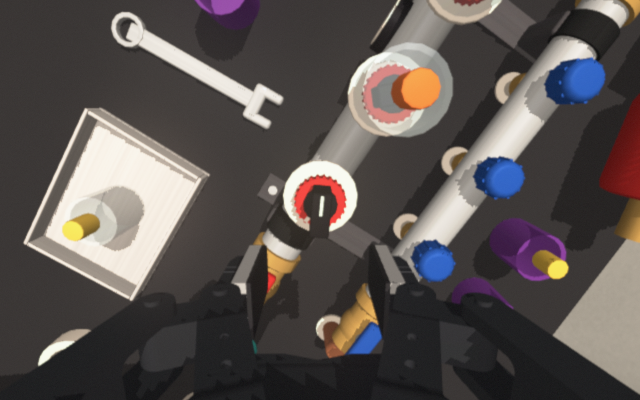

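The hood stands upright in the tray. In the wrist crop the wing runs from (408,350) to (397,590), and the red ring's white pointer is at (338,495). I'll compute the axis and wing angle.

Run:
```python
from h import *
c=np.load('c10.npy',allow_pickle=True).item()
f=lambda u:(240+u[0]/5,120+u[1]/5)
print(atz(c,(321.7,211.2),.156))
L=[atz(c,f(u),.167) for u in [(412,380),(403,485)]]; print(L,np.arctan2(*(L[0]-L[1])[[1,0]]))
print('white len',np.linalg.norm(L[0]-L[1]))
for pr in [((358,365),(350,575)),((462,365),(445,585))]:
    A=[atz(c,f(u),.167) for u in pr]; print(A,np.arctan2(*(A[0]-A[1])[[1,0]]))
print('ptr',atz(c,f((338,495)),.134))
print('ringc', atz(c,(240+403/5,120+400/5),.134)) 
# flange white ellipse centre, z~.119
print('flange',atz(c,(240+402/5,120+382/5),.119))
print(jawang(status.current_eef_rot()))
```

```text
[ 0.58957334 -0.0515521   0.156     ]
[array([ 0.58406948, -0.03944794,  0.167     ]), array([ 0.58909974, -0.05242352,  0.167     ])] 1.9406301079400454
white len 0.013916507985090835
[array([ 0.57710613, -0.04065004,  0.167     ]), array([ 0.58824689, -0.06646233,  0.167     ])] 1.9782496677115475
[array([ 0.58887841, -0.03496848,  0.167     ]), array([ 0.59998246, -0.06233364,  0.167     ])] 1.956269588265165
ptr [ 0.58585067 -0.06739252  0.134     ]
ringc [ 0.58817894 -0.05005629  0.134     ]
flange [ 0.58859633 -0.05105976  0.119     ]
(np.float64(0.4493095373944167), array([-8.06508814e-05, -3.47922262e-04, -9.99999936e-01]))
```

Run:
```python
from h import *
X=[.5893,-.0515]
env.set_gripper(.036)
env.servo_line(X+[.16],quat(.385),max_speed=.12)
f0=status.current_wrist_force(); t0=status.current_wrist_torque()
print(env.servo_line(X+[.114],max_speed=.06,force_limit=5))
print(status.current_eef_pos(),status.current_wrist_force()-f0,status.current_wrist_torque()-t0,status.current_clock())
save(vision.read_camera('scene'),'s11',(260,130,340,220),6)
save(vision.read_camera('wrist'),'w11',(200,100,440,300),3)
```

```text
False
[ 0.58961921 -0.0514107   0.11429591] [-0.94289639 -0.7783689   0.66393243] [-0.01312779 -0.02119634  0.04213584] 20.625
```

View pics/s11.png

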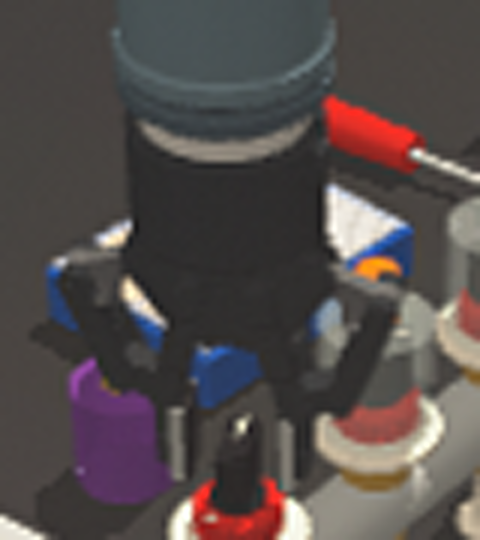

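View pics/w11.png

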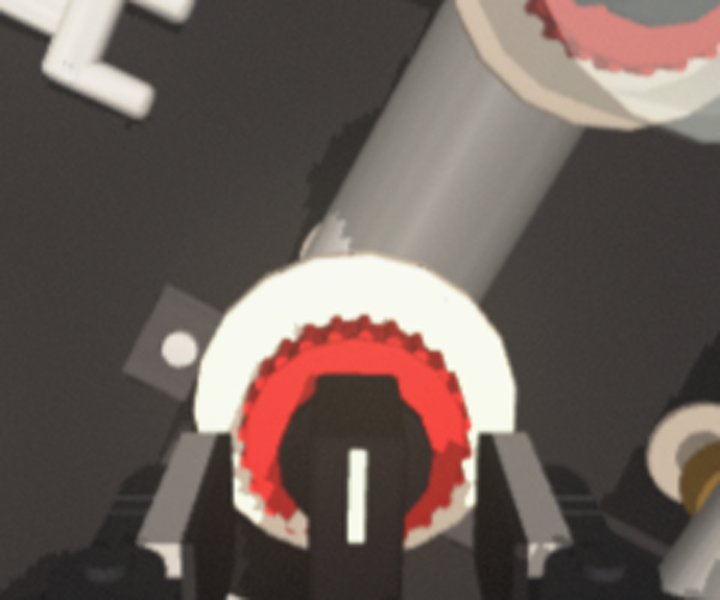

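The wing is vertical and centred between the pads (columns 357 and 357), clear of the ring. Close and test the torque readings.

Run:
```python
from h import *
def rd(): 
    return np.mean([status.current_wrist_torque()[2] for _ in range(3)])
t=[status.current_wrist_torque()[2] for _ in range(4)]; f0=status.current_wrist_force(); print(np.round(t,4),status.current_clock())
env.set_gripper(.005,grasp_force=60)
print(status.current_opening(),status.current_wrist_force()-f0,status.current_wrist_torque(),status.current_clock(),jawang(status.current_eef_rot())[0])
j=np.array(status.current_joint_positions()); print(j)
base=j.copy(); 
for k in range(1,5):
    g=base.copy(); g[6]-=.03*k; env.set_joints(g)
    print(k,np.round(status.current_wrist_torque()[2],4),round(jawang(status.current_eef_rot())[0],4),np.round(status.current_wrist_force(),1),round(status.current_clock(),3))
np.save('base.npy',base)
save(vision.read_camera('scene'),'s12',(260,130,340,220),6)
```

```text
[-0.0127 -0.0127 -0.0127 -0.0127] 20.725
0.011508082268438323 [ 1.08385277 -0.63631628  2.35119061] [ 0.08578494 -0.0628469  -0.01658377] 21.0583 0.38493975521067814
[ 0.47610875  0.62802544 -0.64694618  1.73611778  0.4570091   0.93164834
  0.02752352]
1 -0.0768 0.3553 [ 0.9 -0.1  1.9] 21.308
2 -0.1305 0.3258 [-0.1  0.7  1.8] 21.558
3 -0.0409 0.296 [ 0.5 -0.1  1.4] 21.808
4 -0.0941 0.2659 [-0.5  0.7  2.3] 22.058
```

View pics/s12.png

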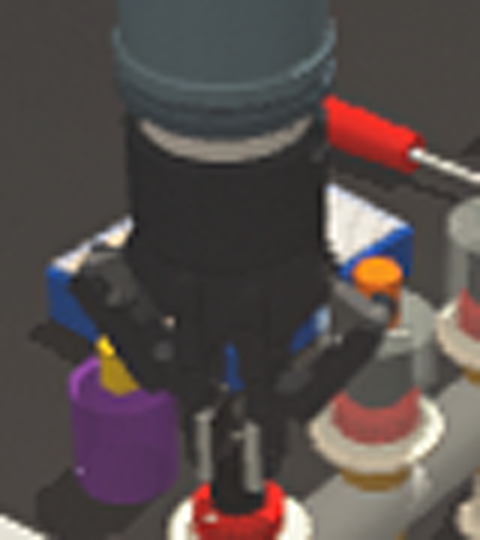

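Run:
```python
from h import *
base=np.load('base.npy')
for i in range(5):
    env.sleep(.05); print(np.round(status.current_wrist_torque()[2],4),round(jawang(status.current_eef_rot())[0],4))
for k in (5,6):
    g=base.copy(); g[6]-=.03*k; env.set_joints(g)
    o=[]
    for i in range(5):
        o.append((np.round(status.current_wrist_torque()[2],4),round(jawang(status.current_eef_rot())[0],4))); env.sleep(.04)
    print(k,o,status.current_tau()[6])
print(status.current_clock())
```

```text
-0.0774 0.2658
-0.0853 0.2656
-0.0345 0.2655
-0.0595 0.2654
-0.0334 0.2653
5 [(np.float64(-0.0868), np.float64(0.2355)), (np.float64(-0.0704), np.float64(0.2356)), (np.float64(-0.0711), np.float64(0.2355)), (np.float64(-0.0875), np.float64(0.2354)), (np.float64(-0.0879), np.float64(0.2353))] 0.06466340739279985
6 [(np.float64(-0.0926), np.float64(0.2055)), (np.float64(-0.0664), np.float64(0.2057)), (np.float64(-0.1045), np.float64(0.2056)), (np.float64(-0.0292), np.float64(0.2055)), (np.float64(-0.051), np.float64(0.2054))] 0.06318435771390796
23.275
```

The readings sit near −0.07±0.02 N·m when turning freely, about the known friction. I'll take small steps with averaged readings and stop at the first clear change.

```bash
cat > turn.py <<'E'
from h import *
def avg(n=6):
    T=[];Q=[]
    for _ in range(n):
        env.sleep(.02); T.append(status.current_wrist_torque()[2]); Q.append(status.current_tau()[6])
    return np.mean(T),np.mean(Q)
def run(start,stop,step,thr,b0,tmax=60):
    base=np.load('base.npy'); d=start; hist=[]
    while d+step<=stop+1e-9:
        d+=step; g=base.copy(); g[6]-=d; env.set_joints(g)
        t,q=avg(); print(round(d,3),round(t,3),round(q,3),round(jawang(status.current_eef_rot())[0],4),round(status.current_clock(),2))
        if abs(t-b0)>thr:
            t2,q2=avg(); print('  again',round(t2,3),round(q2,3))
            if abs(t2-b0)>thr: print('STOP'); break
        if status.current_clock()>tmax: break
    print('d=',d); return d
E
python3 - <<'E'
from turn import *
d=run(.18,.55,.025,.045,-.07)
w=vision.read_camera('wrist'); save(w,'w13',(200,100,440,300),3)
E
```

```text
0.205 -0.066 0.058 0.1804 23.62
0.23 -0.078 0.058 0.1555 23.98
0.255 -0.07 0.058 0.1304 24.32
0.28 -0.071 0.058 0.1054 24.68
0.305 -0.075 0.058 0.0805 25.02
0.33 -0.075 0.066 0.0552 25.38
0.355 -0.07 0.067 0.0302 25.73
0.38 -0.078 0.067 0.0052 26.07
0.405 -0.07 0.067 -0.0198 26.43
0.43 -0.092 0.067 -0.0448 26.77
0.455 -0.082 0.067 -0.0699 27.12
0.48 -0.088 0.067 -0.0948 27.48
0.505 -0.076 0.067 -0.1198 27.82
0.53 -0.085 0.067 -0.1449 28.18
d= 0.5300000000000002
```

View pics/w13.png

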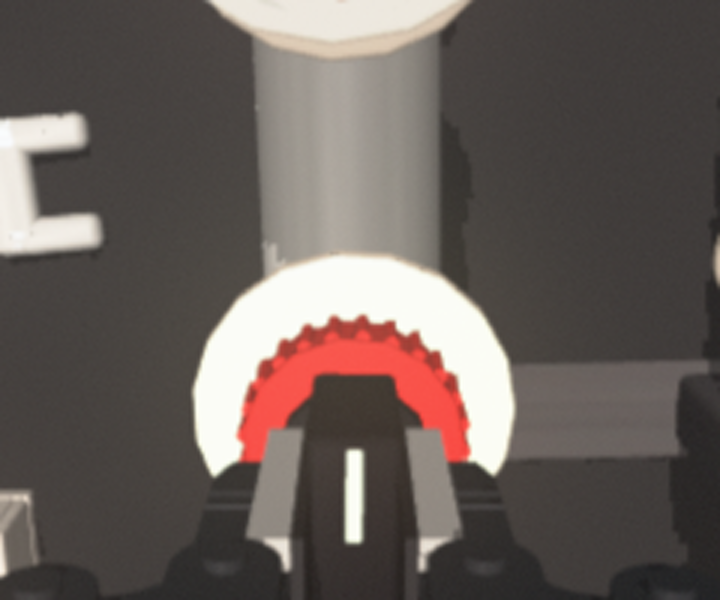

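The wing follows the fingers (its white line is still vertical between the pads), so there's no slip. Continuing.

Run:
```python
from turn import *
d=run(.53,.96,.025,.035,-.082)
```

```text
0.555 -0.069 0.067 -0.1698 28.57
0.58 -0.057 0.067 -0.1948 28.93
0.605 -0.084 0.067 -0.2198 29.27
0.63 -0.094 0.067 -0.2448 29.62
0.655 -0.065 0.067 -0.2698 29.98
0.68 -0.081 0.067 -0.2948 30.32
0.705 -0.079 0.067 -0.3197 30.68
0.73 -0.076 0.067 -0.3448 31.02
0.755 -0.042 0.067 -0.3698 31.38
  again -0.076 0.077
0.78 -0.067 0.067 -0.3948 31.82
0.805 -0.073 0.067 -0.4198 32.17
0.83 -0.085 0.067 -0.4448 32.52
0.855 -0.071 0.058 -0.4697 32.88
0.88 -0.052 0.018 -0.4947 33.23
0.905 0.021 -0.019 -0.5195 33.58
  again 0.033 -0.008
STOP
d= 0.9050000000000004
```

The reading changed clearly: contact is at about d=0.873, and ≈0.10 N·m over free at 0.905, which matches 3 N·m/rad. That's already past the tight point. I'll add a small 0.015 rad for margin, far below crushing, then release.

Run:
```python
from turn import *
base=np.load('base.npy'); g=base.copy(); g[6]-=.92; env.set_joints(g)
print(avg(8),jawang(status.current_eef_rot())[0],status.current_wrist_force())
w=vision.read_camera('wrist'); save(w,'w14',(200,100,440,300),3)
env.set_gripper(.034)
p=status.current_eef_pos(); print(p,status.current_wrist_torque()[2])
env.servo_line([.5893,-.0515,.20],max_speed=.1)
c=vision.calibration('wrist'); w=vision.read_camera('wrist'); save(w,'w15',(240,120,400,280),5); np.save('c15.npy',c,allow_pickle=True)
save(vision.read_camera('scene'),'s15',(150,130,370,290),3)
print(status.current_clock(),jawang(status.current_eef_rot())[0])
```

```text
(np.float64(0.07456328240050751), np.float64(-0.07817331526894122)) -0.5342814044679262 [-3.52885779  0.39937613  5.56982299]
[ 0.59018929 -0.05147335  0.11438598] 0.042649495723894634
35.5583 -0.5350728358599676
```

View pics/w15.png

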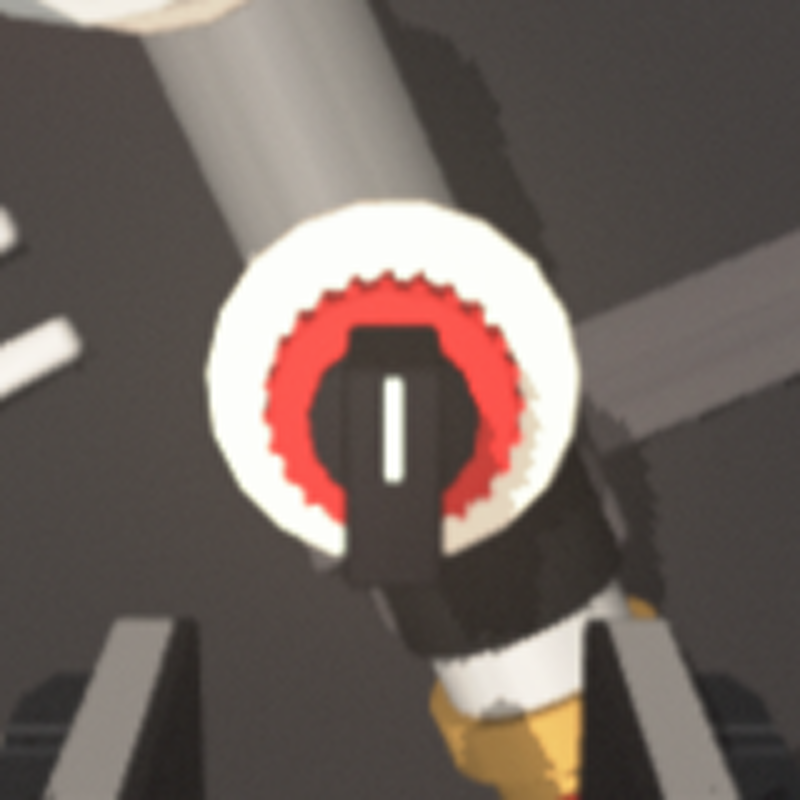

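View pics/s15.png

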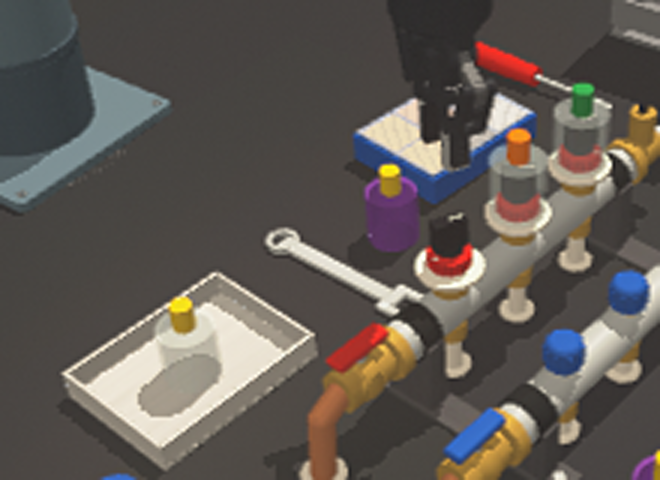

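The knob follows and is free of the gripper. The ring pointer is hidden behind the wing in this view, so I'll go back to the earlier viewing pose to compare.

Run:
```python
from h import *
env.servo_line([.5893,-.0514,.21],max_speed=.1)
env.move_to([.5893,-.0514,.20],quat(.449))
env.sleep(.3)
c=vision.calibration('wrist'); w=vision.read_camera('wrist'); save(w,'w16',(240,120,400,280),5)
f=lambda u:(240+u[0]/5,120+u[1]/5)
print(proj(c,[.58585,-.06739,.134]),proj(np.load('c10.npy',allow_pickle=True).item(),[.58585,-.06739,.134]))
save(vision.read_camera('top'),'t16'); save(vision.read_camera('scene'),'s16')
print(status.current_clock())
```

```text
[306.04646166 219.3120252 ] [307.60062703 218.99672173]
37.1
```

View pics/w16.png

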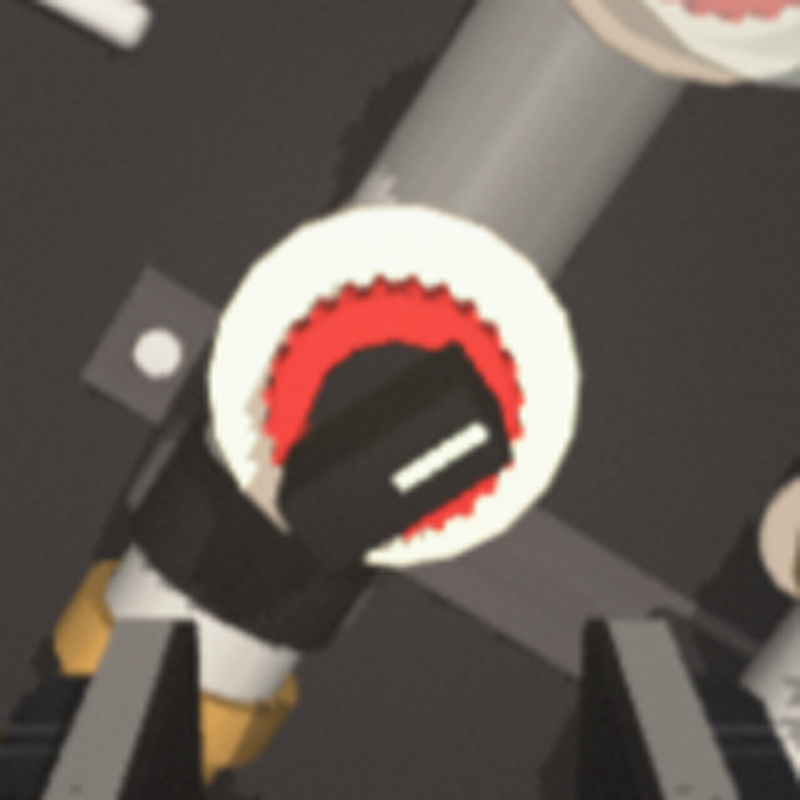

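View pics/s16.png

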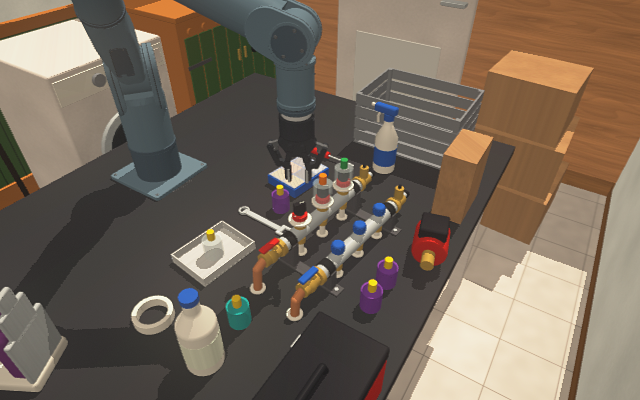

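The pointer's original spot, crop (330,496), is now behind the turned wing. I'll look from the other side.

Run:
```python
from h import *
env.servo_line([.595,-.14,.25],max_speed=.15)
env.sleep(.3)
c=vision.calibration('wrist'); w=vision.read_camera('wrist')
k=proj(c,[.5893,-.0515,.134]); print(k, proj(c,[.58585,-.06739,.134]))
x,y=map(int,k); x0,y0=max(x-50,0),max(y-50,0); save(w,'w17',(x0,y0,x0+100,y0+100),6); print(x0,y0)
f=lambda u:(x0+u[0]/6,y0+u[1]/6); np.save('c17.npy',dict(c=c,x0=x0,y0=y0),allow_pickle=True)
print(status.current_clock())
```

```text
[360.44296241  89.65560032] [347.72824734 106.04730919]
310 39
38.2833
```

View pics/w17.png

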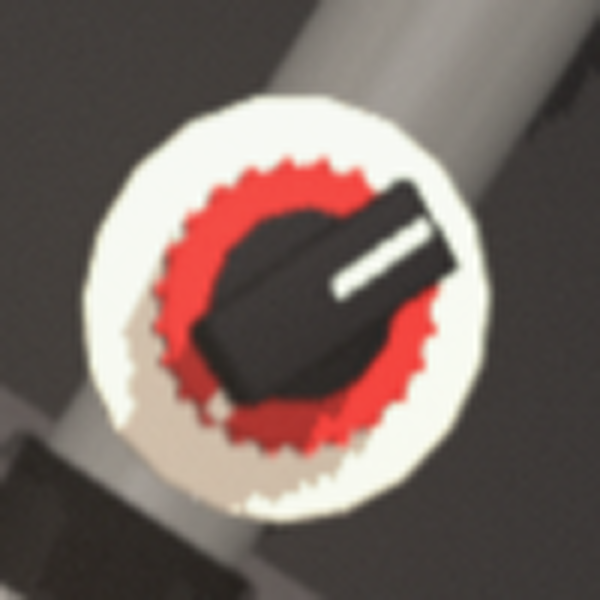

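View pics/t16.png

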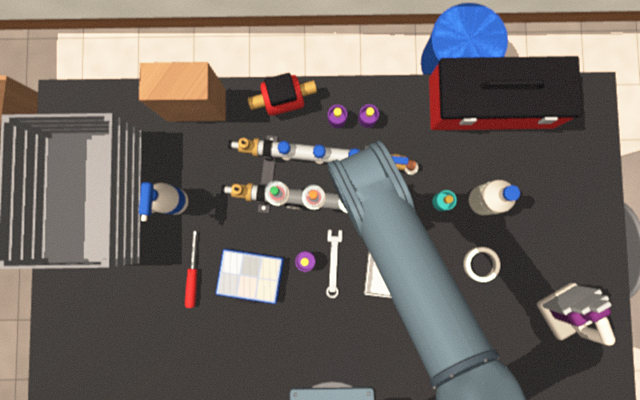

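The ring pointer is at pixel (346.7,106.0) against (347.7,106.0) expected, so it is unmoved. A quick wing-angle check, then hand in.

Run:
```python
from h import *
z=np.load('c17.npy',allow_pickle=True).item(); c=z['c']
f=lambda u:(z['x0']+u[0]/6,z['y0']+u[1]/6)
a,b=[atz(c,f(u),.167) for u in [(432,227),(335,292)]]; d=a-b; print('wing',np.arctan2(d[1],d[0]),'gripper stop',-.5343+np.pi/2)
p=atz(c,f((220,402)),.134); print('ptr ang',np.arctan2(p[1]+.0515,p[0]-.5893),'before',np.arctan2(-.06739+.0515,.58585-.5893))
print(status.current_wrist_force(),status.current_clock())
hand_in()
```

```text
wing 1.027904330402635 gripper stop 1.0364963267948966
ptr ang -1.8269339022018085 before -1.78459572273925
[ 0.16840568 -0.13682443  0.10728014] 38.2833
the job is handed in; nothing more can be done
```

The job is done and handed in at 38.3 s of the 72 s allowed. The yellow-gripped hood stands upright in the tray, the black knob is closed onto its seal, and the gripper is open and clear.

- **First grasp missed:** the real fingertips sit about 34 mm behind the reported TCP at a 30 mm opening, so the gripper closed above the grip. I measured this from the images and a light touch of about 5 N on the hood's flat top. The second grasp held.
- **Hood:** the tray floor was felt at the expected height. After release, the scene view showed the hood upright in the tray.
- **Knob:** turned clockwise in small steps. The torque changed near 0.87 rad of turn and I stopped at 0.92 rad. I estimate about 0.15 N·m above free turning, where tight is 0.05 and crushed is 0.32. While turning freely, the standing torque read about −0.07 N·m, not zero, so I judged the seal from the change relative to that. After letting go, the wing stood at 1.028 rad against 1.036 rad at the stop, so it did not slip back.
- **Red ring:** its pointer measured −1.83 rad after against −1.78 rad before. That is about 1 pixel, within the reading error, so I count it as unmoved.
- **Everything else:** the last scene and top pictures show nothing else visibly moved, though the arm hides part of the manifold in the top view.

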